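Clamp a freshly glued phone in the bonding press

TASK

The phone in the bonding press has a freshly glued back. Fit the loose crank fully down onto the square end of the press screw and wind it clockwise (seen from above) until the pressure plate touches the phone, then about a quarter turn more so that it is firmly clamped but not crushed. Then take the crank off again without loosening the clamp and stand it, grip upward, on the free desk beside the press, so that nobody turns it while the glue sets; leave the phone in its nest and the glue bottle, tin and tweezers where they are.

Things in the scene. Friction and masses are not known exactly. Their poses are not given: they have to be found in the camera images.
- press: Bonding press, fixed: grey base 160 x 200 x 14 mm, two 16 mm steel columns 144 mm apart, grey crosshead 44 x 196 mm, top 122 mm above the desk (column nuts 131 mm). The upright screw passes through its middle. Origin: middle of the base's underside, on the screw axis; x along the phone, y from column to column.
- plate: Pressing head under the crosshead: dark cross bar hung on the screw and guided by the columns; under it, on disc springs (100 N per mm), an aluminium plate 120 x 68 mm with a worn pad. Origin: screw axis, top of the bar; how far the pad lies below is not known (touch is felt at the crank). A clockwise turn lowers it 8 mm, the screw with it. Gap to the phone at the start 10 to 14 mm.
- phone: Phone with a teal back, 118 x 62 x 9 mm, loose in the shallow nest of the press's bed, under the pressing head. Clamping force wanted: about 200 N, a quarter turn after touch (0 N); under 90 N is too loose, over 320 N crushes it. The screw is stiff and self-locking, so the force stays when the crank is left. Origin: middle of its underside.
- crank: Loose crank, dark steel, 0.28 kg. Hub: block 26 x 26 mm, 30 mm high; square socket 15.6 mm wide, 22 mm deep, open below, sides parallel to the hub's. Arm 15 mm wide, 11 mm high, level with the underside, along +x to the upright grip. Origin: hub axis, underside; z up. Starts standing on the desk, grip up. Grasp the hub across the sides facing +y and -y.
- grip_mid (a point): Middle of the crank's grip: black upright sleeve, 18 mm thick, 44 mm tall, free to spin, so a hand can go round without turning. 52 mm from the hub axis, 37.5 mm above the crank's underside (its top 57.5 mm). Force along the path in motion: about 8 N running free, 10 N at 90 N clamping force, 13 N at 200 N, 16 N at 320 N; a hand that pauses feels less, but the same rise.
- square_end (a point): Top centre of the screw's square end, bright steel, pointing up: 14 mm across flats, 18 mm long, top 3 mm tapered. x and y square to its flats (four positions fit). Below it a collar 28 mm wide, 6 mm thick, on which the seated crank's underside rests, 18 mm below this point; about 7 degrees of play either way. At the start 165 to 171 mm above the desk.
- glue_bottle: Small black glue bottle, 27 mm thick, 86 mm tall, standing. Origin: middle of its underside. Leave it alone.
- tin: Flat round paste tin, 60 mm wide, 17 mm tall. Origin: middle of its underside. Leave it alone.
- tweezers: Steel tweezers, 132 mm long along their y, lying. Origin: middle of the underside. Leave them alone.

How it is judged:
On the way, in this order (a step that is already met when the one before it is completed fails the run):
1. the crank is fully down on the square end, its underside on the collar (z of crank in the frame of square_end below -0.015 m and horizontal distance between crank and square_end below 0.0025 m and angle between crank's own z axis and vertical below 0.08 rad), for 0.2 s.
2. wound with the crank in place until the plate clamps the phone (z of crank in the frame of square_end below -0.01 m and horizontal distance between crank and square_end below 0.004 m and contact force between phone and plate above 90 N), for 0.2 s.
At the end, for the whole second after the job is handed in: The plate presses on the phone with 90 to 320 N, the phone lies in its nest (moved less than 6 mm), and the crank stands still on the desk, grip upward (underside within 4 mm of the desk, tilted less than 0.08 rad), its hub more than 90 mm from the screw's axis (contact force between phone and plate between 90 and 320 N and height (world z) of crank below 0.004 m and angle between crank's own z axis and vertical below 0.08 rad and horizontal distance between crank and square_end above 0.09 m and linear speed of crank below 0.02 m/s and distance of phone from where it was at the start of the episode below 0.006 m); the robot touches nothing.
It fails at once if the phone is crushed: plate force over 320 N (contact force between phone and plate above 320 N).
It fails at once if the phone is shifted out of its nest (moved more than 6 mm) (distance of phone from where it was at the start of the episode above 0.006 m).
It fails at once if glue bottle, tin or tweezers moved more than 15 mm (distance of any of glue_bottle, tin, tweezers from where it was at the start of the episode above 0.015 m).
It also fails if it takes over 72 s, if anything falls off the work surface, if the arm or the gripper's body presses on something with over 40 N, if the wrist force passes 120 N, or if a joint passes its speed limit or range.

ROBOT

A 6-joint arm with a two-finger parallel gripper is mounted at the origin on a cart in front of the work surface, level with it; the furniture and walls round the work are solid. World frame = base frame: x ahead of the robot, y to its left, z up, the work surface at z = 0. Lengths are in m, angles in rad, forces in N, time in s.
With the tool pointing down it reaches from about 0.375 to 0.9 m from the base axis. Payload 3.1 kg.
Tool frame: the origin (TCP) lies between the finger pads; the fingertips stand manip.finger_overhang ahead of it and the grasp point (between the pads) lies 5 mm behind it (manip.finger_overhang is the distance from the TCP to the fingertips, in m); z points along the fingers, y is the line along which they close (so a half turn about z gives the same grasp; the last joint's range is limited). The gripper opens to 85 mm and grips with 20 to 120 N. Pads are 22 mm wide; open, the fingers measure 114 mm over their backs; the gripper's body (76 mm by 85 mm) begins 54 mm behind the grasp point. The pads swing forward as they close: fully open they stand 13 mm farther back than shut.
Start: joints at [-0.178, 0.527, 1.433, -0, 1.181, -0.178], TCP at [0.625, 0, 0.245] pointing down, gripper open.
Joint ranges: [-3.08, 3.08], [-0.75, 2.2], [0.22, 2.44], [-1.43, 4.57], [0, 2.65], [-2.85, 2.85]. Speed limits (rad/s): [2.79, 2.79, 3.14, 3.14, 3.14, 3.14].

INTERFACE

Orientations are given as a unit quaternion [x, y, z, w].
In Python, from station import manip gives the robot as it stands.
- The arm moves only by the tool drive_tool, never from a script. Its argument "plan" is a list of rows, each a list of 7 numbers: the shift along the tool's x, y, z in m, then the turn, a rotation vector about the tool's x, y, z in degrees, then the opening, from -1 (shut) to 1 (fully open). In form: [[x, y, z, wx, wy, wz, gripper], ...]. A call has 1 to 10 rows; each row shifts and turns the commanded pose from where the row before left it, along the tool's axes as they then stand; what a row does not reach is not made up. A row lasts 1/10 s, in which the tool goes at most 50 mm and 8.59 degrees, less where a joint would pass 70% of its speed; a pose out of reach is approached as far as the arm can. A call is refused whole if a number of a shift passes 0.05 or a number of a turn 8.59, either way. A call with a gripper value outside its range is refused whole. The fingers move at their own pace and stop on an object; "newtons" is the grip in N (left out, the last holds). Time passes only in rows, so rows that do not move let the fingers close. It gives the time, the measured TCP pose, the force, the opening and the grip force at its end, in the units of the state.
- manip.sense(): the state, without advancing time (a new reading comes with each control period).
- manip.snapshot(name): name is "scene" or "side" or "wrist"; returns a dict with "image" (480x640x3 uint8, red, green, blue), "z_map" (480x640 float32, m along the optical axis (not along the pixel's ray), 0 where there is no reading), "fov_y" (degrees; the focal length in pixels is half the picture's height over the tangent of half this angle, whatever the lens; pixels are square), "cx", "cy" (the principal point, pixels), "extrinsics" (4x4, takes a point from camera to world coordinates); the wrist camera has in their place "mount" (4x4, takes a point from camera to tool coordinates, whose origin is the TCP and whose axes are the flange's). Camera axes: x right, y up, looking along -z (the intrinsics and any distortion apply to the point x, -y, -z); pixel columns grow to the right and rows downward; lengths in m; the calibration is good to about 2 mm. A picture is of the moment at which its call begins: read the wrist's pose just before it.
- manip.sign_off(): hands the job in; it is judged then, once.
The state is a dict: "t": time; "q": joint angles; "qd": joint speeds; "tau": joint torques, N m; "tcp_pos": TCP position; "tool_rot": TCP orientation; "force": force on the tool from outside, world axes, zero at the start; "ft_torque": the same for the moment, N m; "finger_gap": opening from 0.0 (shut) to 1.0 (fully open); "gripper_force": force on a finger pad.
Only numpy, scipy, OpenCV 4.12 (cv2) and the standard library are available. Lean on these libraries where they do the work, as an engineer would, in place of code of your own. Each camera call takes 0.05 s, during which the arm holds its last target. There are 200 camera calls.

## Working session

There is one attempt and no reset: what is moved stays moved. The work goes in short steps, Python scripts to look and compute and a tool call to move; the robot and the scene stay as the last step left them, time stands still between calls to the robot, and variables do not carry over. Pictures are saved under pics/ and viewed, at most 10 in all, crops included, and the job is handed in when it is done.

Besides the shell and the picture viewer there is one more tool, called after "Call:" by a JSON object that holds its "name" and its "arguments", one argument or row to a line. drive_tool: Moves the arm, as the interface text tells. Its arguments: {"type":"object","properties":{"plan":{"type":"array"},"newtons":{"type":"number"}},"required":["plan"]}

```bash
ls; mkdir -p pics
cat > h.py <<'E'
import numpy as np,cv2,json
from station import manip
from scipy.spatial.transform import Rotation as R
def snap(name,save=None):
    s=manip.sense(); d=manip.snapshot(name)
    if 'mount' in d:
        T=np.eye(4);T[:3,:3]=R.from_quat(s['tool_rot']).as_matrix();T[:3,3]=s['tcp_pos']
        d['E']=T@np.array(d['mount'])
    else: d['E']=np.array(d['extrinsics'])
    d['f']=240/np.tan(np.radians(d['fov_y'])/2)
    if save: cv2.imwrite('pics/'+save+'.png',d['image'][:,:,::-1])
    return d
def cloud(d):
    v,u=np.mgrid[0:480,0:640]; z=d['z_map']
    p=np.stack([(u-d['cx'])/d['f']*z,-(v-d['cy'])/d['f']*z,-z],-1)
    P=p@d['E'][:3,:3].T+d['E'][:3,3]; P[z==0]=np.nan
    return P
def ray(d,u,v,h):
    r=d['E'][:3,:3]@np.array([(u-d['cx'])/d['f'],-(v-d['cy'])/d['f'],-1]); o=d['E'][:3,3]
    return o+r*(h-o[2])/r[2]
def proj(d,p):
    q=np.linalg.inv(d['E'])@np.append(p,1); return d['cx']+d['f']*q[0]/-q[2], d['cy']-d['f']*q[1]/-q[2]
E
python3 - <<'E'
from h import *
for n in ['scene','side','wrist']:
    d=snap(n,n); print(n,{k:(v if np.size(v)<3 else 0) for k,v in d.items() if k not in('image','z_map')}, d['E'].round(3).tolist())
print(manip.finger_overhang,manip.sense())
a=[cv2.imread(f'pics/{n}.png') for n in ['scene','side']]
E
```

```text
pics
scene {'fov_y': 51.96399806580734, 'cx': 320.4641616518333, 'cy': 237.10535309628315, 'extrinsics': 0, 'E': 0, 'f': np.float64(492.46554917858015)} [[-0.663, 0.397, -0.635, -0.208], [-0.749, -0.337, 0.571, 0.66], [0.013, 0.854, 0.52, 0.706], [0.0, 0.0, 0.0, 1.0]]
side {'fov_y': 51.34598780102046, 'cx': 319.272909913673, 'cy': 241.13562780722438, 'extrinsics': 0, 'E': 0, 'f': np.float64(499.2852802531569)} [[0.921, 0.198, -0.336, 0.102], [-0.39, 0.422, -0.819, -0.96], [-0.02, 0.885, 0.465, 0.667], [0.0, 0.0, 0.0, 1.0]]
wrist {'fov_y': 64.68081006281211, 'cx': 324.02164971657123, 'cy': 239.57807378455453, 'mount': 0, 'E': 0, 'f': np.float64(379.0503735582459)} [[1.0, 0.0, 0.002, 0.625], [-0.001, 0.946, 0.323, 0.083], [-0.002, -0.323, 0.946, 0.373], [0.0, 0.0, 0.0, 1.0]]
0.014 {'t': 0.15, 'q': array([-1.78481895e-01,  5.28261023e-01,  1.43361917e+00,  9.88930643e-06,
        1.18140547e+00, -1.78493458e-01]), 'qd': array([-6.58260201e-05, -2.31200619e-03, -4.76933723e-03,  5.33152671e-04,
       -5.03500971e-04,  4.40482407e-05]), 'tau': array([ 1.17890530e-03, -4.42742836e+01, -1.78276026e+01, -2.15643640e-04,
        5.61750654e-03, -9.84718270e-06]), 'tcp_pos': array([6.24468528e-01, 1.39286147e-04, 2.44549683e-01]), 'tool_rot': array([ 7.07103769e-01,  7.07109286e-01, -4.79032647e-04, -6.97938627e-04]), 'force': array([ 0.26784503, -0.5338664 ,  0.07531948]), 'ft_torque': array([-0.01558908, -0.01863444, -0.02113801]), 'gripper_force': 0.0, 'finger_gap': 0.9998819378328877}
```

View pics/scene.png

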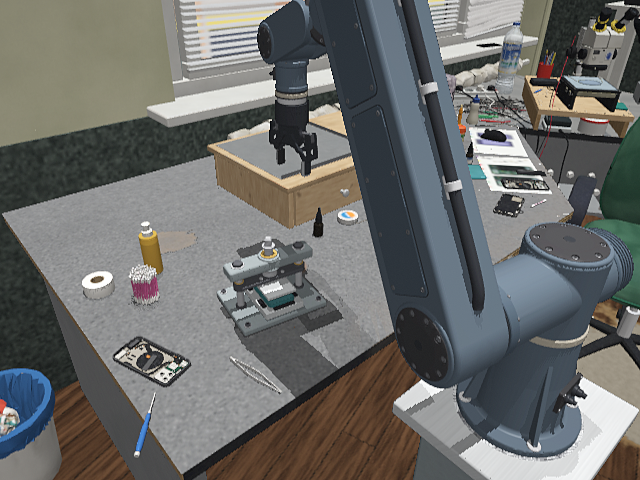

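View pics/side.png

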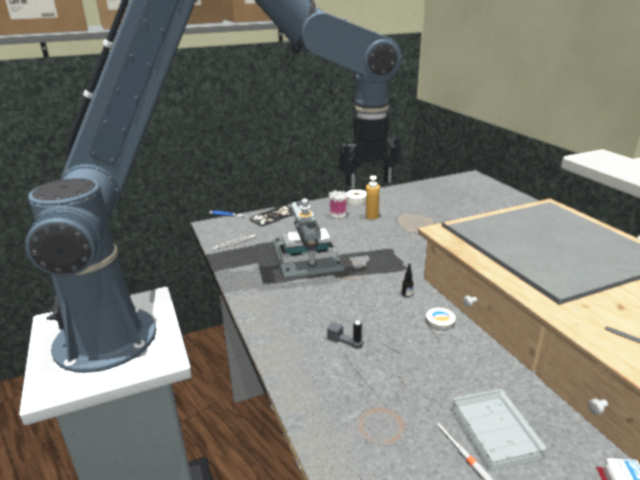

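View pics/wrist.png

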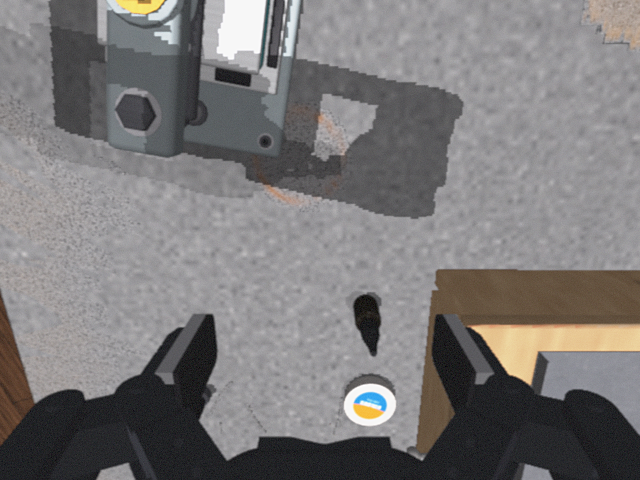

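The scene view shows the press (square end about (267,243)) with the tweezers at (255,375). The side view shows the crank hub at (335,332), its grip at (357,330) and the square end at (304,205). The wrist view shows the screw's yellow top at (140,5), the bottle at (367,310) and the tin at (370,404).

Run:
```python
from h import *
d=snap('side'); P=cloud(d)
# crank: points above desk in window
w=np.zeros((480,640),bool); w[315:352,322:372]=1
m=w&(P[...,2]>0.006); Q=P[m]; print('crank',len(Q),Q.min(0),Q.max(0))
hub=m&(P[...,2]<0.036)&(P[...,2]>0.026); g=m&(P[...,2]>0.05)
for n,k in(('hubtop',hub),('grip',g)):
    q=P[k]; print(n,len(q),q.mean(0).round(4),q.min(0).round(4),q.max(0).round(4))
for n in ('side','scene'):
    d=snap(n);P=cloud(d)
    for lo,hi in((.11,.128),(.128,.14),(.14,.155),(.158,.18)):
        k=(P[...,2]>lo)&(P[...,2]<hi)&(P[...,0]>.3)&(P[...,0]<.6)&(P[...,1]>.1)&(P[...,1]<.45)
        q=P[k]; 
        if len(q): print(n,lo,len(q),np.median(q,0).round(4),q.min(0).round(4),q.max(0).round(4))
    # box height / bottle / tin
    if n=='side':
        for u,v in((408,270),(440,314),(440,240),(470,215),(430,265),(550,380)): print((u,v),P[v,u].round(3))
# crops
d=snap('side'); a=d['image'][300:365,300:390,::-1]; b=d['image'][180:285,255:355,::-1]
d2=snap('scene'); c=d2['image'][220:340,205:345,::-1]
r=lambda x:cv2.resize(x,(400,300),interpolation=cv2.INTER_CUBIC)
cv2.imwrite('pics/crops.png',np.vstack([np.hstack([r(a),r(b)]),np.hstack([r(c),r(c)*0])]))
```

```text
crank 511 [ 0.42792015 -0.25552243  0.00609414] [ 0.48508612 -0.18188118  0.05876723]
hubtop 123 [ 0.4528 -0.2141  0.0287] [ 0.4291 -0.2529  0.026 ] [ 0.4817 -0.1863  0.0357]
grip 51 [ 0.4746 -0.2441  0.055 ] [ 0.4668 -0.2528  0.05  ] [ 0.4826 -0.2342  0.0588]
side 0.11 299 [0.5144 0.1414 0.1199] [0.4904 0.1003 0.1102] [0.5435 0.249  0.128 ]
side 0.128 34 [0.52   0.1457 0.1308] [0.5099 0.1387 0.1283] [0.5333 0.2259 0.1396]
side 0.14 61 [0.517  0.1448 0.147 ] [0.5057 0.1344 0.141 ] [0.5332 0.1604 0.1548]
side 0.158 24 [0.5187 0.1463 0.1631] [0.5099 0.1384 0.1582] [0.5302 0.1535 0.167 ]
(408, 270) [ 0.666 -0.124  0.067]
(440, 314) [ 0.68  -0.238  0.014]
(440, 240) [ 0.736 -0.139  0.137]
(470, 215) [ 1.084e+00  1.770e-01 -1.000e-03]
(430, 265) [ 0.739 -0.107  0.053]
(550, 380) [ 0.737 -0.492  0.02 ]
scene 0.11 1001 [0.5122 0.1826 0.1213] [0.4868 0.1001 0.11  ] [0.5547 0.254  0.128 ]
scene 0.128 133 [0.5204 0.1636 0.1299] [0.5016 0.1384 0.128 ] [0.5415 0.2364 0.1399]
scene 0.14 82 [0.5129 0.1591 0.1484] [0.5026 0.1398 0.1411] [0.5345 0.1686 0.155 ]
scene 0.158 46 [0.5171 0.1571 0.1648] [0.5094 0.1469 0.1581] [0.5273 0.1649 0.1682]
```

View pics/crops.png

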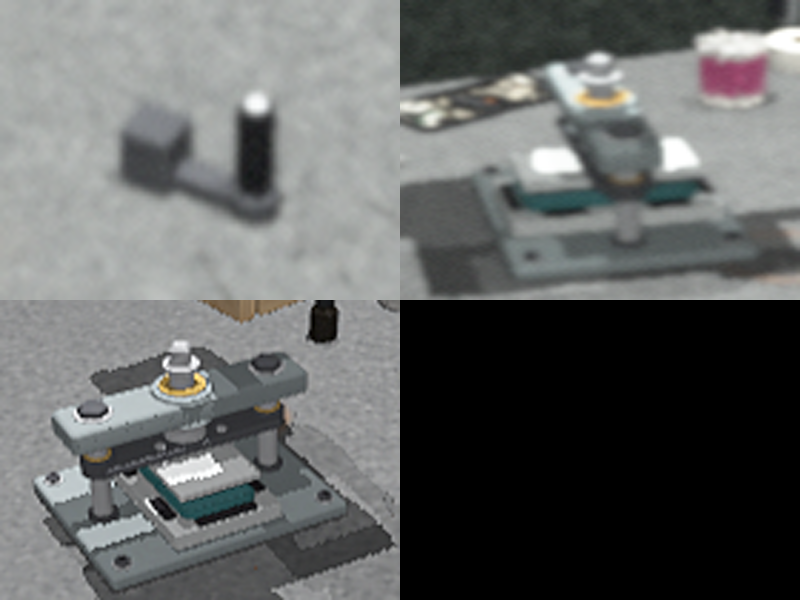

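The crops confirm the hub with the arm and grip pointing away to -y in the side view. They also show the screw's bright square above a white collar and yellow ring. Now I'll move above the crank for a wrist view.

Call:
{"name": "drive_tool", "arguments": {
  "plan": [
    [-0.034,-0.035,0.005,0,0,-6.6,1],
    [-0.034,-0.035,0.005,0,0,-6.6,1],
    [-0.034,-0.035,0.005,0,0,-6.6,1],
    [-0.034,-0.035,0.005,0,0,-6.6,1],
    [-0.034,-0.035,0.005,0,0,-6.6,1],
    [0,0,0,0,0,0,1],
    [0,0,0,0,0,0,1]
  ]
}}

```text
t: 1.1
tcp_pos: [0.4948, -0.2038, 0.2203]
tool_rot: [0.479, 0.878, 0.0, -0.0]
force: [-0.7, 1.5, -0.2]
finger_gap: 0.999
gripper_force: 0.0
```

Run:
```python
from h import *
d=snap('wrist','w1');s=manip.sense();print(s['t'],s['tcp_pos'],R.from_quat(s['tool_rot']).as_matrix().round(3).tolist())
P=cloud(d)
for n,p in(('hub',[.448,-.204,.03]),('grip',[.475,-.245,.057])):print(n,proj(d,p))
for lo,hi in((.025,.034),(.05,.062),(.006,.014)):
    k=(P[...,2]>lo)&(P[...,2]<hi)&(P[...,0]>.4)&(P[...,0]<.52)&(P[...,1]>-.3)&(P[...,1]<-.15)
    q=P[k];v,u=np.nonzero(k)
    if len(q):print(lo,len(q),q.mean(0).round(4),cv2.minAreaRect(q[:,:2].astype(np.float32)*1000),u.mean(),v.mean())
```

```text
1.15 [ 0.49513874 -0.20266059  0.22037854] [[-0.543, 0.84, 0.0], [0.84, 0.543, 0.001], [0.0, 0.0, -1.0]]
hub (np.float64(277.6455357039778), np.float64(182.37110799763786))
grip (np.float64(276.87163816375653), np.float64(247.96809543735532))
0.025 1009 [ 0.4478 -0.198   0.0294] ((458.6025390625, -213.82705688476562), (26.159521102905273, 68.5167007446289), 36.0311279296875) 281.0792864222002 175.93260654112984
0.05 375 [ 0.4764 -0.2366  0.0571] ((476.4889221191406, -237.7252197265625), (17.17910385131836, 16.444053649902344), 46.80540466308594) 283.57866666666666 240.784
0.006 658 [ 0.4651 -0.2203  0.0106] ((460.5930480957031, -215.1443634033203), (25.139997482299805, 73.119140625), 36.649383544921875) 287.1899696048632 203.41185410334347
```

View pics/w1.png

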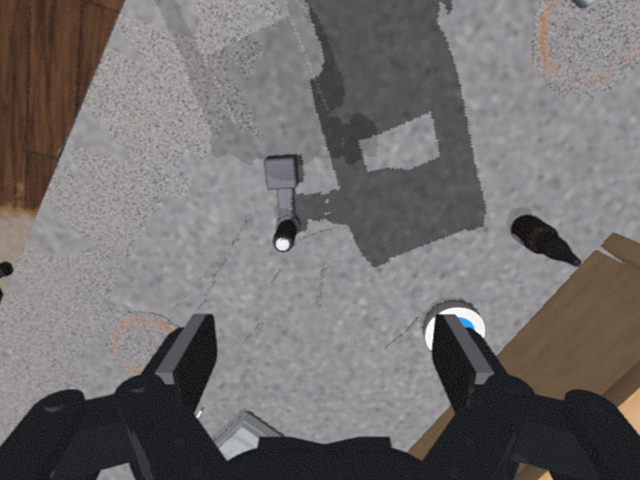

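The wrist view shows the hub top at (282,170), the arm running down the picture and the grip top at (283,241). Everything else lies well clear of it.

```bash
cat >> h.py <<'E'
def crank(d,z0=0.,c=None,r=.09):
    """hub-top and grip-top centres by height layers (z0 = underside height); c: rough xy"""
    P=cloud(d); near=np.ones(P.shape[:2],bool) if c is None else np.hypot(P[...,0]-c[0],P[...,1]-c[1])<r
    out=[]
    for lo,hi in((.0265,.034),(.0545,.0615)):
        k=((P[...,2]>z0+lo)&(P[...,2]<z0+hi)&near).astype(np.uint8)
        k=cv2.morphologyEx(k,cv2.MORPH_OPEN,np.ones((5,5),np.uint8))
        n,l,st,_=cv2.connectedComponentsWithStats(k)
        if n<2: out.append(None);continue
        i=1+np.argmax(st[1:,4]); q=P[l==i]; out.append((cv2.minAreaRect((q[:,:2]*1000).astype(np.float32)),np.median(q[:,2]).round(4),len(q)))
    return out
def to_tool(s,w):
    return R.from_quat(s['tool_rot']).inv().apply(np.array(w)-s['tcp_pos'])
E
python3 - <<'E'
from h import *
s=manip.sense()
d=snap('wrist');o=crank(d,0,(.46,-.215));print(o)
h=np.array(o[0][0][0])/1000
print(to_tool(s,[*h,0.03]))
E
```

```text
[(((446.1791076660156, -196.63803100585938), (25.94998550415039, 25.62338638305664), 33.88925552368164), np.float64(0.0295), 926), (((476.97314453125, -238.35877990722656), (14.864522933959961, 15.879494667053223), 31.465351104736328), np.float64(0.0578), 293)]
[ 0.03155861 -0.0379208   0.19037692]
```

Call:
{"name": "drive_tool", "arguments": {
  "plan": [
    [0.016,-0.019,0.03,0,0,0,1],
    [0.016,-0.019,0.03,0,0,0,1],
    [0,0,0.04,0,0,-3,1],
    [0,0,0.03,0,0,0,1],
    [0,0,0,0,0,0,1],
    [0,0,0,0,0,0,1]
  ]
}}

```text
t: 1.8
tcp_pos: [0.4466, -0.1955, 0.0905]
tool_rot: [0.453, 0.891, 0.0, -0.0]
force: [-0.2, -0.4, -0.0]
finger_gap: 1.002
gripper_force: 0.0
```

Run:
```python
from h import *
s=manip.sense()
d=snap('wrist','w2');o=crank(d,0,(.46,-.215));print(o)
h=np.array(o[0][0][0])/1000
M=R.from_quat(s['tool_rot']).as_matrix();print(s['tcp_pos'],np.degrees(np.arctan2(M[1,1],M[0,1])))
print(to_tool(s,[*h,0.03]))
```

```text
[(((445.7596740722656, -196.40805053710938), (25.85713768005371, 26.10935401916504), 37.125545501708984), np.float64(0.0295), 2059), (((476.35662841796875, -237.79002380371094), (15.921013832092285, 15.536893844604492), 50.49995803833008), np.float64(0.0578), 676)]
[ 0.44656478 -0.19553144  0.09050578] 36.108621037178914
[-0.00026569 -0.00116385  0.06050571]
```

Call:
{"name": "drive_tool", "arguments": {
  "plan": [
    [0,-0.001,0.035,0,0,0,1],
    [0,0,0.0335,0,0,0,1],
    [0,0,0,0,0,0,0],
    [0,0,0,0,0,0,-1],
    [0,0,0,0,0,0,-1],
    [0,0,0,0,0,0,-1],
    [0,0,0,0,0,0,-1],
    [0,0,0,0,0,0,-1]
  ],
  "newtons": 80
}}

```text
t: 2.65
tcp_pos: [0.4462, -0.1978, 0.024]
tool_rot: [0.454, 0.891, -0.0, 0.002]
force: [-0.1, 1.8, 7.9]
finger_gap: 0.284
gripper_force: 78.9
```

Call:
{"name": "drive_tool", "arguments": {
  "plan": [
    [0,0,-0.02,0,0,0,-1],
    [0,0,-0.05,0,0,7.5,-1],
    [0,0,-0.05,0,0,7.5,-1],
    [0,0,-0.05,0,0,7.5,-1],
    [0,0,-0.05,0,0,7.5,-1],
    [0,0,0,0,0,0,-1],
    [0,0,0,0,0,0,-1]
  ]
}}

```text
t: 3.35
tcp_pos: [0.445, -0.197, 0.2435]
tool_rot: [0.669, 0.743, 0.0, 0.002]
force: [-0.7, 0.7, -3.7]
finger_gap: 0.287
gripper_force: 79.6
```

Call:
{"name": "drive_tool", "arguments": {
  "plan": [
    [0.03,0.012,0,0,0,0,-1],
    [0.04,0.016,0,0,0,0,-1],
    [0.04,0.016,0,0,0,0,-1],
    [0.04,0.016,0,0,0,0,-1],
    [0.04,0.016,0,0,0,0,-1],
    [0.04,0.016,0,0,0,0,-1],
    [0.027,0.009,0,0,0,0,-1],
    [0,0,0,0,0,0,-1],
    [0,0,0,0,0,0,-1],
    [0,0,0,0,0,0,-1]
  ]
}}

```text
t: 4.35
tcp_pos: [0.5174, 0.0682, 0.2405]
tool_rot: [0.669, 0.743, -0.001, -0.001]
force: [0.3, -0.0, -3.2]
finger_gap: 0.283
gripper_force: 79.4
```

Run:
```python
from h import *
s=manip.sense();M=R.from_quat(s['tool_rot']).as_matrix();print(s['t'],s['tcp_pos'],np.degrees(np.arctan2(M[1,1],M[0,1])),M.round(3).tolist())
d=snap('wrist','w3');P=cloud(d)
def rect(lo,hi,msg,x0=.4,x1=.65,y0=.11,y1=.3):
    k=(P[...,2]>lo)&(P[...,2]<hi)&(P[...,0]>x0)&(P[...,0]<x1)&(P[...,1]>y0)&(P[...,1]<y1)
    q=P[k];v,u=np.nonzero(k)
    if len(q):print(msg,len(q),np.median(q,0).round(4),cv2.minAreaRect(q[:,:2].astype(np.float32)*1000),u.mean(),v.mean())
rect(.160,.175,'sqtop',.49,.55,.12,.18)
rect(.138,.156,'collar',.48,.56,.12,.18)
rect(.115,.126,'cross')
print('crank pts')
for c in((.03,.2),):
  k=(P[...,2]>.23)
  q=P[k]@M-s['tcp_pos']@M; v,u=np.nonzero(k);q=q[(v>150)];print(len(q),u.min(),u.max(),v.min(),v.max())
```

```text
4.35 [0.51744693 0.06822148 0.24049902] 5.975259459983592 [[-0.104, 0.995, -0.003], [0.995, 0.104, -0.0], [0.0, -0.003, -1.0]]
sqtop 796 [0.5204 0.1526 0.1662] ((520.5895385742188, 152.57752990722656), (14.076217651367188, 14.081025123596191), 45.2032585144043) 347.77386934673365 108.13819095477388
collar 1267 [0.5187 0.1532 0.1488] ((520.4755249023438, 152.5193328857422), (27.104999542236328, 27.04171371459961), 57.864959716796875) 345.3125493291239 107.7205998421468
cross 9871 [0.524  0.1786 0.1216] ((522.1101684570312, 162.75721740722656), (112.96267700195312, 48.684486389160156), 81.95381164550781) 352.5894033026036 78.72130483233715
crank pts
55958 22 627 289 479
```

View pics/w3.png

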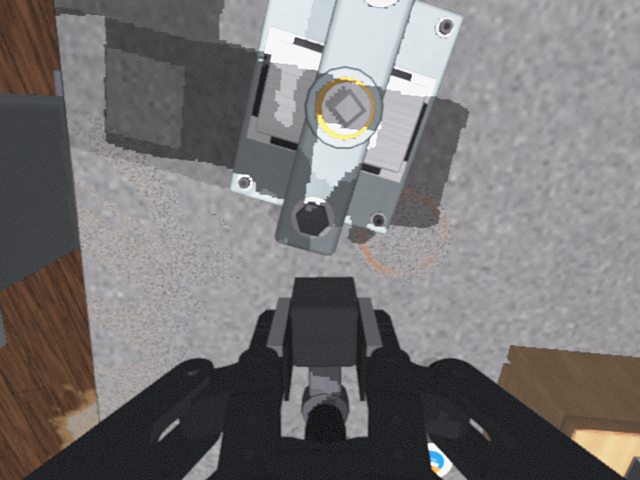

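The view shows the square end at (347,108), turned about 45° in the world, and the gripped hub top at (325,322). The square measures 14.1 mm across with its top at z=0.166, both as stated. I'll turn to match it and re-measure closer.

Call:
{"name": "drive_tool", "arguments": {
  "plan": [
    [0,0,0,0,0,-7.85,-1],
    [0,0,0,0,0,-7.85,-1],
    [0,0,0,0,0,-7.85,-1],
    [0,0,0,0,0,-7.85,-1],
    [0,0,0,0,0,-7.85,-1],
    [-0.0025,0.03,0,0,0,0,-1],
    [0,0.032,0,0,0,0,-1],
    [0,0,0,0,0,0,-1],
    [0,0,0,0,0,0,-1],
    [0,0,0,0,0,0,-1]
  ]
}}

```text
t: 5.4
tcp_pos: [0.563, 0.1101, 0.2413]
tool_rot: [0.381, 0.924, -0.001, -0.001]
force: [0.3, -0.8, -2.3]
finger_gap: 0.287
gripper_force: 79.7
```

```bash
cat > sq.py <<'E'
from h import *
s=manip.sense();M=R.from_quat(s['tool_rot']).as_matrix();print(s['t'],s['tcp_pos'],np.degrees(np.arctan2(M[1,1],M[0,1])),'tilt',M[:,2].round(4))
d=snap('wrist','w4');P=cloud(d); T=(P-s['tcp_pos'])@M
def rect(k,msg):
    k=cv2.morphologyEx(k.astype(np.uint8),cv2.MORPH_OPEN,np.ones((3,3),np.uint8))
    n,l,st,_=cv2.connectedComponentsWithStats(k)
    if n<2: print(msg,'none');return
    k=l==1+np.argmax(st[1:,4]);q=P[k];t=T[k];v,u=np.nonzero(k)
    print(msg,len(q),'z',np.median(q[:,2]).round(4),'world',cv2.minAreaRect(q[:,:2].astype(np.float32)*1000),'tool',cv2.minAreaRect(t[:,:2].astype(np.float32)*1000),'px',u.mean().round(1),v.mean().round(1))
nr=np.hypot(P[...,0]-.5205,P[...,1]-.1525)<.025
rect((P[...,2]>.164)&(P[...,2]<.169)&nr,'top')
rect((P[...,2]>.145)&(P[...,2]<.152)&nr,'collar')
rect((T[...,2]<-.003)&(T[...,2]>-.009)&(abs(T[...,0])<.03)&(abs(T[...,1])<.0125),'hubtop')
v=np.nanmedian(T[300:340,310:345,2]);print('hub z tool',v)
E
python3 sq.py
```

```text
5.4 [0.56300566 0.11010161 0.24132263] 45.17608383613538 tilt [-2.2e-03 -4.0e-04 -1.0e+00]
top 614 z 0.1664 world ((520.1912231445312, 153.00621032714844), (13.407176971435547, 13.067262649536133), 45.58280563354492) tool ((60.515472412109375, 0.38922834396362305), (13.408279418945312, 13.068187713623047), 89.58909606933594) px 325.7 154.9
collar 1093 z 0.1488 world ((520.6497802734375, 152.60531616210938), (27.017433166503906, 27.12154197692871), 45.690521240234375) tool ((59.886993408203125, 0.45749473571777344), (27.017715454101562, 27.12496566772461), 89.46807098388672) px 325.2 149.8
hubtop 3916 z 0.2468 world ((562.0913696289062, 111.03668212890625), (24.960596084594727, 26.640226364135742), 45.32135772705078) tool ((1.313431739807129, 0.007596015930175781), (24.958600997924805, 26.6431884765625), 89.85884094238281) px 324.6 336.4
hub z tool -0.005293422249481431
```

Call:
{"name": "drive_tool", "arguments": {
  "plan": [
    [0.029,0,0,0,0,0,-1],
    [0.0298,0.0004,0,0,0,0,-1],
    [0,0,0.02,0,0,0,-1],
    [0,0,0.025,0,0,0,-1],
    [0,0,0,0,0,0,-1],
    [0,0,0,0,0,0,-1],
    [0,0,0.004,0,0,0,-1],
    [0,0,0.003,0,0,0,-1],
    [0,0,0.002,0,0,0,-1],
    [0,0,0,0,0,0,-1]
  ]
}}

```text
t: 6.45
tcp_pos: [0.5224, 0.1525, 0.1879]
tool_rot: [0.381, 0.925, -0.0, -0.0]
force: [-0.3, -1.8, -3.4]
finger_gap: 0.288
gripper_force: 79.9
```

Call:
{"name": "drive_tool", "arguments": {
  "plan": [
    [0,-0.001,0,0,0,0,-1],
    [0,0,0,0,0,0,-1],
    [0,0,0.003,0,0,0,-1],
    [0,0,0,0,0,0,-1]
  ]
}}

```text
t: 6.85
tcp_pos: [0.5217, 0.1523, 0.1844]
tool_rot: [0.381, 0.925, -0.0, -0.0]
force: [0.2, 0.6, -1.0]
finger_gap: 0.284
gripper_force: 79.9
```

Call:
{"name": "drive_tool", "arguments": {
  "plan": [
    [0,0,0.003,0,0,0,-1],
    [0,0,0.003,0,0,0,-1],
    [0,0,0.003,0,0,0,-1],
    [0,0,0,0,0,0,-1],
    [0,0,0.002,0,0,0,-1],
    [0,0,0,0,0,0,-1]
  ]
}}

```text
t: 7.45
tcp_pos: [0.5218, 0.1522, 0.1736]
tool_rot: [0.381, 0.925, -0.0, -0.0]
force: [-0.6, -0.0, -2.0]
finger_gap: 0.284
gripper_force: 79.8
```

Call:
{"name": "drive_tool", "arguments": {
  "plan": [
    [0,0,0.001,0,0,0,-1],
    [0,0,0.001,0,0,0,-1],
    [0,0,0.001,0,0,0,-1],
    [0,0,0,0,0,0,-1],
    [0,0,0,0,0,0,-1]
  ]
}}

```text
t: 7.95
tcp_pos: [0.522, 0.1522, 0.1732]
tool_rot: [0.381, 0.925, 0.0, 0.001]
force: [-4.4, 0.1, 12.3]
finger_gap: 0.286
gripper_force: 81.8
```

Call:
{"name": "drive_tool", "arguments": {
  "plan": [
    [0,0,-0.001,0,0,0,1],
    [0,0,0,0,0,0,1],
    [0,0,0,0,0,0,1],
    [0,0,-0.03,0,0,0,1],
    [0,0,-0.05,0,0,0,1],
    [-0.01,0,-0.03,0,0,0,1],
    [-0.04,0,0,0,0,0,1],
    [0,0,0,0,0,0,1],
    [0,0,0,0,0,0,1]
  ]
}}

```text
t: 8.85
tcp_pos: [0.5575, 0.1165, 0.2813]
tool_rot: [0.381, 0.924, -0.0, -0.001]
force: [-0.1, 0.7, -0.2]
finger_gap: 0.994
gripper_force: 0.0
```

Run:
```python
from h import *
s=manip.sense();M=R.from_quat(s['tool_rot']).as_matrix();print(s['t'],s['tcp_pos'],s['q'].round(2),np.degrees(np.arctan2(M[1,1],M[0,1])))
d=snap('wrist','w5');o=crank(d,.149,(.535,.135));print(o)
g=np.array(o[1][0][0])/1000;print(to_tool(s,[*g,.1865]))
```

```text
8.85 [0.55746033 0.11649152 0.28129785] [ 0.01  0.41  1.53  0.    1.2  -0.78] 45.16250319604519
[(((521.634521484375, 152.35777282714844), (25.56193733215332, 25.862415313720703), 46.35961151123047), np.float64(0.1791), 1789), (((559.9116821289062, 115.44454956054688), (14.593570709228516, 15.352108001708984), 46.61408233642578), np.float64(0.2059), 492)]
[-0.0025637   0.00104001  0.09479495]
```

View pics/w5.png

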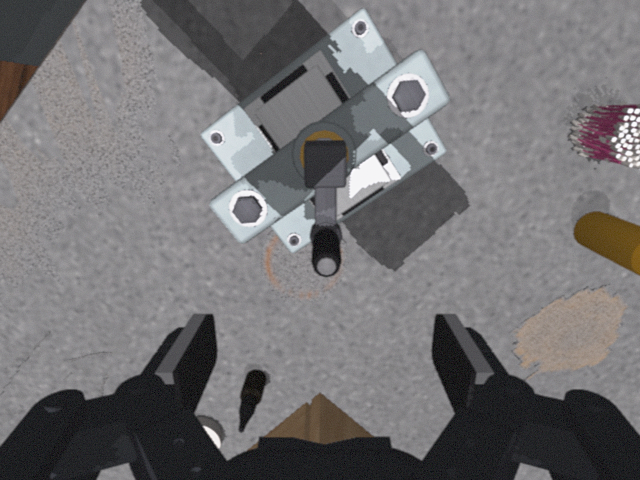

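The view shows the hub seated on the screw at (325,165), with the arm running down to the grip top at (326,266). The hub top is at z=0.179, so the underside is at 0.149 and the crank is on the collar. Next I'll take the grip.

Call:
{"name": "drive_tool", "arguments": {
  "plan": [
    [-0.0017,0.0005,0.03,0,0,0,0.2],
    [0,0,0.04,0,0,0,0.0],
    [0,0,0.0273,0,0,0,0.0],
    [0,0,0,0,0,0,-0.2],
    [0,0,0,0,0,0,-1],
    [0,0,0,0,0,0,-1],
    [0,0,0,0,0,0,-1],
    [0,0,0,0,0,0,-1]
  ],
  "newtons": 60
}}

```text
t: 9.7
tcp_pos: [0.5586, 0.1166, 0.1852]
tool_rot: [0.381, 0.925, 0.0, -0.0]
force: [-2.7, 1.9, -2.1]
finger_gap: 0.2
gripper_force: 58.6
```

Call:
{"name": "drive_tool", "arguments": {
  "plan": [
    [0.0018,-0.0135,0.0003,0,0,0,-1],
    [0.0052,-0.0125,0.0003,0,0,0,-1],
    [0.0083,-0.0108,0.0003,0,0,0,-1],
    [0.0108,-0.0083,0.0004,0,0,0,-1],
    [0.0125,-0.0052,0.0003,0,0,0,-1],
    [0.0135,-0.0018,0.0004,0,0,0,-1]
  ]
}}

```text
t: 10.3
tcp_pos: [0.4891, 0.1119, 0.1848]
tool_rot: [0.379, 0.925, -0.002, 0.006]
force: [0.6, -13.0, 3.9]
finger_gap: 0.195
gripper_force: 59.9
```

```bash
cat > ang.py <<'E'
from h import *
s=manip.sense();M=R.from_quat(s['tool_rot']).as_matrix()
v=(np.array([.521,.1525,0])-s['tcp_pos'])@M   # = r*(cos,sin) of phi
print('t',s['t'],'phi',np.degrees(np.arctan2(v[1],v[0])).round(1),'r',np.hypot(v[0],v[1]).round(4),'z',s['tcp_pos'][2].round(4),'Ftool',(s['force']@M).round(1),'gap',s['finger_gap'].round(3),'yaw',np.degrees(np.arctan2(M[1,1],M[0,1])).round(1),'tilt',M[:2,2].round(3),'tau_z',s['ft_torque'].round(2))
E
python3 ang.py
```

```text
Traceback (most recent call last):
  File "ang.py", line 4, in <module>
    print('t',s['t'],'phi',np.degrees(np.arctan2(v[1],v[0])).round(1),'r',np.hypot(v[0],v[1]).round(4),'z',s['tcp_pos'][2].round(4),'Ftool',(s['force']@M).round(1),'gap',s['finger_gap'].round(3),'yaw',np.degrees(np.arctan2(M[1,1],M[0,1])).round(1),'tilt',M[:2,2].round(3),'tau_z',s['ft_torque'].round(2))
                                                                                                                                                                          ^^^^^^^^^^^^^^^^^^^^^
AttributeError: 'float' object has no attribute 'round'
```

```bash
sed -i "s/s\['finger_gap'\].round(3)/round(s['finger_gap'],3)/" ang.py; python3 ang.py
```

```text
t 10.3 phi 80.9 r 0.0518 z 0.1848 Ftool [-9.5 -8.9 -3.7] gap 0.195 yaw 45.4 tilt [ 0.01  -0.008] tau_z [-2.19 -0.37 -0.03]
```

Call:
{"name": "drive_tool", "arguments": {
  "plan": [
    [0.0135,0.0018,0.0003,0,0,0,-1],
    [0.0125,0.0052,0.0003,0,0,0,-1],
    [0.0108,0.0083,0.0003,0,0,0,-1],
    [0.0083,0.0108,0.0004,0,0,0,-1],
    [0.0052,0.0125,0.0003,0,0,0,-1],
    [0.0018,0.0135,0.0004,0,0,0,-1]
  ]
}}

```text
t: 10.9
tcp_pos: [0.482, 0.189, 0.1827]
tool_rot: [0.38, 0.925, -0.002, -0.002]
force: [-8.4, -2.1, 11.8]
finger_gap: 0.194
gripper_force: 60.8
```

```bash
python3 ang.py
```

```text
t 10.9 phi 177.4 r 0.0537 z 0.1827 Ftool [  4.5  -7.4 -11.8] gap 0.194 yaw 45.3 tilt [-0.005 -0.003] tau_z [-0.97  0.97 -0.03]
```

Call:
{"name": "drive_tool", "arguments": {
  "plan": [
    [-0.0018,0.0135,0.0,0,0,0,-1],
    [-0.0052,0.0125,0.0002,0,0,0,-1],
    [-0.0083,0.0108,0.0003,0,0,0,-1],
    [-0.0108,0.0083,0.0004,0,0,0,-1],
    [-0.0125,0.0052,0.0003,0,0,0,-1],
    [-0.0135,0.0018,0.0004,0,0,0,-1]
  ]
}}

```text
t: 11.5
tcp_pos: [0.5567, 0.1907, 0.1803]
tool_rot: [0.38, 0.925, -0.0, -0.002]
force: [-8.4, 2.7, 4.0]
finger_gap: 0.196
gripper_force: 60.1
```

```bash
python3 ang.py
```

```text
t 11.5 phi -92.4 r 0.0519 z 0.1803 Ftool [ 7.9 -4.  -4. ] gap 0.196 yaw 45.3 tilt [-0.004  0.001] tau_z [ 0.12  1.41 -0.04]
```

Call:
{"name": "drive_tool", "arguments": {
  "plan": [
    [-0.0135,-0.0018,0.0003,0,0,0,-1],
    [-0.0125,-0.0052,0.0003,0,0,0,-1],
    [-0.0108,-0.0083,0.0003,0,0,0,-1],
    [-0.0083,-0.0108,0.0004,0,0,0,-1],
    [-0.0052,-0.0125,0.0003,0,0,0,-1],
    [-0.0018,-0.0135,0.0004,0,0,0,-1]
  ]
}}

```text
t: 12.1
tcp_pos: [0.5595, 0.1186, 0.1777]
tool_rot: [0.382, 0.924, 0.003, 0.0]
force: [0.8, 10.0, -3.7]
finger_gap: 0.194
gripper_force: 59.2
```

```bash
python3 ang.py
```

```text
t 12.1 phi -4.7 r 0.0511 z 0.1777 Ftool [6.5 7.6 3.7] gap 0.194 yaw 45.1 tilt [0.003 0.006] tau_z [ 1.86 -0.1   0.04]
```

Call:
{"name": "drive_tool", "arguments": {
  "plan": [
    [0.0018,-0.0135,0.0003,0,0,0,-1],
    [0.0052,-0.0125,0.0003,0,0,0,-1],
    [0.0083,-0.0108,0.0003,0,0,0,-1],
    [0.0108,-0.0083,0.0004,0,0,0,-1],
    [0.0125,-0.0052,0.0003,0,0,0,-1],
    [0.0135,-0.0018,0.0004,0,0,0,-1]
  ]
}}

```text
t: 12.7
tcp_pos: [0.4891, 0.112, 0.1769]
tool_rot: [0.379, 0.925, -0.002, 0.006]
force: [0.8, -12.0, 2.7]
finger_gap: 0.196
gripper_force: 60.1
```

```bash
python3 ang.py
```

```text
t 12.7 phi 81.3 r 0.0517 z 0.1769 Ftool [-9.  -8.  -2.6] gap 0.196 yaw 45.4 tilt [ 0.01  -0.008] tau_z [-2.18 -0.42 -0.05]
```

Call:
{"name": "drive_tool", "arguments": {
  "plan": [
    [0.0135,0.0018,0.0003,0,0,0,-1],
    [0.0125,0.0052,0.0003,0,0,0,-1]
  ]
}}

```text
t: 12.9
tcp_pos: [0.4713, 0.1358, 0.1761]
tool_rot: [0.38, 0.925, -0.003, 0.001]
force: [-5.9, -9.9, 7.5]
finger_gap: 0.197
gripper_force: 61.0
```

```bash
python3 ang.py
```

```text
t 12.9 phi 115.6 r 0.0528 z 0.1761 Ftool [ -2.8 -11.2  -7.5] gap 0.197 yaw 45.4 tilt [ 0.    -0.007] tau_z [-1.84  0.36 -0.01]
```

Call:
{"name": "drive_tool", "arguments": {
  "plan": [
    [0.0108,0.0083,0.0003,0,0,0,-1],
    [0.0083,0.0108,0.0003,0,0,0,-1]
  ]
}}

```text
t: 13.1
tcp_pos: [0.4692, 0.1642, 0.1755]
tool_rot: [0.38, 0.925, -0.003, -0.001]
force: [-7.5, -6.0, 10.7]
finger_gap: 0.197
gripper_force: 61.1
```

```bash
python3 ang.py
```

```text
t 13.1 phi 147.0 r 0.0536 z 0.1755 Ftool [  1.1  -9.6 -10.7] gap 0.197 yaw 45.4 tilt [-0.004 -0.005] tau_z [-1.4   0.75  0.01]
```

Add to ang.py:
```python
p=np.arctan2(v[1],v[0]);F=s['force']@M;print('TANG',(-(F[0]*np.sin(p)-F[1]*np.cos(p))).round(2))
```

```text
(no output)
```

Call:
{"name": "drive_tool", "arguments": {
  "plan": [
    [0.0052,0.0125,0.0002,0,0,0,-1],
    [0.0018,0.0135,0.0002,0,0,0,-1]
  ]
}}

```text
t: 13.3
tcp_pos: [0.4816, 0.1885, 0.175]
tool_rot: [0.38, 0.925, -0.003, -0.002]
force: [-8.4, -4.4, 10.1]
finger_gap: 0.194
gripper_force: 61.0
```

```bash
python3 ang.py
```

```text
t 13.3 phi 176.4 r 0.0537 z 0.175 Ftool [  3.   -9.1 -10. ] gap 0.194 yaw 45.4 tilt [-0.006 -0.004] tau_z [-1.31  1.01  0.01]
TANG 8.9
```

Call:
{"name": "drive_tool", "arguments": {
  "plan": [
    [-0.0018,0.0135,0.0,0,0,0,-1],
    [-0.0052,0.0125,0.0002,0,0,0,-1]
  ]
}}

```text
t: 13.5
tcp_pos: [0.504, 0.2029, 0.1745]
tool_rot: [0.38, 0.925, -0.003, -0.004]
force: [-9.6, -2.3, 9.0]
finger_gap: 0.192
gripper_force: 61.0
```

```bash
python3 ang.py
```

```text
t 13.5 phi -155.0 r 0.0533 z 0.1745 Ftool [ 5.2 -8.4 -8.9] gap 0.192 yaw 45.4 tilt [-0.009 -0.002] tau_z [-0.86  1.59 -0.01]
TANG 9.85
```

Call:
{"name": "drive_tool", "arguments": {
  "plan": [
    [-0.0083,0.0108,0.0002,0,0,0,-1],
    [-0.0108,0.0083,0.0002,0,0,0,-1]
  ]
}}

```text
t: 13.7
tcp_pos: [0.5307, 0.2043, 0.1739]
tool_rot: [0.38, 0.925, -0.002, -0.005]
force: [-10.3, 2.9, 6.9]
finger_gap: 0.191
gripper_force: 60.8
```

```bash
python3 ang.py
```

```text
t 13.7 phi -125.9 r 0.0525 z 0.1739 Ftool [ 9.4 -5.2 -6.8] gap 0.191 yaw 45.3 tilt [-0.01  0.  ] tau_z [0.08 1.94 0.06]
TANG 10.72
```

Call:
{"name": "drive_tool", "arguments": {
  "plan": [
    [-0.0125,0.0052,0.0002,0,0,0,-1]
  ]
}}

```text
t: 13.8
tcp_pos: [0.5434, 0.1999, 0.1735]
tool_rot: [0.381, 0.925, -0.001, -0.005]
force: [-11.3, 5.6, 5.5]
finger_gap: 0.194
gripper_force: 60.5
```

```bash
python3 ang.py
```

```text
t 13.8 phi -111.3 r 0.0521 z 0.1735 Ftool [12.  -4.  -5.3] gap 0.194 yaw 45.3 tilt [-0.01   0.002] tau_z [0.66 1.93 0.  ]
TANG 12.61
```

Tangential force is at the value for about 190 N, and the angle since touch is about 90°, so I'll stop winding here. I'll pause, relax the push, then open slightly and rise.

Call:
{"name": "drive_tool", "arguments": {
  "plan": [
    [0,0,0,0,0,0,-1],
    [0.0,0.0,0,0,0,0,-1],
    [0.0028,-0.001,0,0,0,0,-1],
    [0,0,0,0,0,0,-1]
  ]
}}

```text
t: 14.2
tcp_pos: [0.5441, 0.1995, 0.1735]
tool_rot: [0.38, 0.925, -0.0, -0.0]
force: [-4.6, 1.5, 2.9]
finger_gap: 0.197
gripper_force: 60.3
```

```bash
python3 ang.py
```

```text
t 14.2 phi -108.7 r 0.0523 z 0.1735 Ftool [ 4.3 -2.2 -2.9] gap 0.197 yaw 45.3 tilt [-0.001 -0.   ] tau_z [-0.03  0.82 -0.01]
TANG 4.81
```

Call:
{"name": "drive_tool", "arguments": {
  "plan": [
    [0.0025,-0.0008,0,0,0,0,-1],
    [0.0025,-0.0008,0,0,0,0,-1],
    [0,0,0,0,0,0,-1],
    [0,0,0,0,0,0,-0.42],
    [0,0,0,0,0,0,-0.42],
    [0,0,0,0,0,0,-0.42],
    [0,0,-0.02,0,0,0,-0.42],
    [0,0,-0.03,0,0,0,-0.42],
    [0,0,-0.04,0,0,0,0.5],
    [0,0,0,0,0,0,1]
  ]
}}

```text
t: 15.2
tcp_pos: [0.5442, 0.2028, 0.2679]
tool_rot: [0.381, 0.925, 0.004, 0.005]
force: [1.6, 0.8, 0.5]
finger_gap: 0.623
gripper_force: 0.0
```

Run:
```python
from h import *
s=manip.sense();M=R.from_quat(s['tool_rot']).as_matrix();print(s['t'],s['tcp_pos'],s['force'],s['q'].round(2),np.degrees(np.arctan2(M[1,1],M[0,1])))
d=snap('wrist','w6');print(crank(d,.1357,(.53,.175)))
for n in('side','scene'):
    P=cloud(snap(n,n+'2'));print(n,crank({**snap(n)},.1357,(.53,.175)))
```

```text
15.2 [0.54418895 0.202753   0.26793631] [1.61539659 0.81593831 0.4707345 ] [ 0.16  0.44  1.53  0.    1.16 -0.63] 45.25847463600042
[(((520.3619384765625, 153.93333435058594), (26.291872024536133, 25.792638778686523), 67.02273559570312), np.float64(0.1659), 1397), (((540.0054321289062, 202.98268127441406), (15.689791679382324, 15.917792320251465), 44.598854064941406), np.float64(0.1926), 557)]
side [None, None]
scene [(((518.79345703125, 156.407958984375), (20.995115280151367, 26.842018127441406), 53.200172424316406), np.float64(0.1659), 75), None]
```

View pics/w6.png

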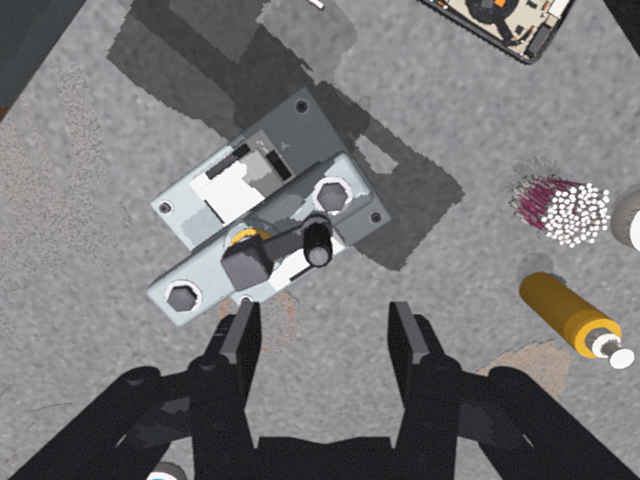

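The view shows the hub at (248,262) still seated on the screw and the grip top at (318,253). I'll turn the tool to match the hub and move above it.

Call:
{"name": "drive_tool", "arguments": {
  "plan": [
    [0,0,0,0,0,8.4,1],
    [0,0,0,0,0,8.4,1],
    [0,0,0,0,0,8.4,1],
    [0,0,0,0,0,8.4,1],
    [0,0,0,0,0,8.4,1],
    [0,0,0,0,0,8.4,1],
    [0,0,0,0,0,8.4,1],
    [0,0,0,0,0,8.4,1],
    [-0.027,-0.0018,0,0,0,0,1],
    [-0.027,-0.0019,0,0,0,0,1]
  ]
}}

```text
t: 16.45
tcp_pos: [0.5158, 0.1529, 0.2607]
tool_rot: [0.828, 0.56, -0.001, -0.001]
force: [-0.1, -1.1, 0.4]
finger_gap: 0.998
gripper_force: 0.0
```

Call:
{"name": "drive_tool", "arguments": {
  "plan": [
    [0,0,0,0,0,0,1],
    [0,0,0,0,0,0,1]
  ]
}}

```text
t: 16.65
tcp_pos: [0.5165, 0.1528, 0.2616]
tool_rot: [0.829, 0.559, -0.001, -0.001]
force: [1.5, 0.2, -0.3]
finger_gap: 1.001
gripper_force: 0.0
```

Run:
```python
from h import *
s=manip.sense();M=R.from_quat(s['tool_rot']).as_matrix();print(s['t'],s['tcp_pos'],np.degrees(np.arctan2(M[1,1],M[0,1])))
o=crank(snap('wrist','w7'),.1362,(.53,.175));print(o)
h=np.array(o[0][0][0])/1e3;g=np.array(o[1][0][0])/1e3
print(np.degrees(np.arctan2(*(g-h)[::-1])),np.hypot(*(g-h)),to_tool(s,[*h,.1362]))
```

```text
16.65 [0.51646441 0.15284591 0.26156327] -22.025083480144712
[(((520.8956909179688, 153.71795654296875), (25.65726089477539, 25.61927032470703), 67.96665954589844), np.float64(0.1659), 1576), (((539.9808349609375, 201.7399444580078), (13.843581199645996, 14.395984649658203), 13.373770713806152), np.float64(0.1936), 556)]
68.32588442679543 0.051675468517015155 [0.00250452 0.00399797 0.12535585]
```

Call:
{"name": "drive_tool", "arguments": {
  "plan": [
    [0.0025,0.004,0.03,0,0,0,1],
    [0,0,0.04,0,0,0,1],
    [0,0,0.029,0,0,0,1],
    [0,0,0,0,0,0,0],
    [0,0,0,0,0,0,-1],
    [0,0,0,0,0,0,-1],
    [0,0,0,0,0,0,-1],
    [0,0,0,0,0,0,-1],
    [0,0,0,0,0,0,-1]
  ],
  "newtons": 60
}}

```text
t: 17.6
tcp_pos: [0.5214, 0.1545, 0.1655]
tool_rot: [0.829, 0.559, 0.001, -0.0]
force: [-1.6, 1.4, 4.5]
finger_gap: 0.288
gripper_force: 59.2
```

Call:
{"name": "drive_tool", "arguments": {
  "plan": [
    [0,0,-0.005,0,0,0,-1],
    [0,0,-0.005,0,0,0,-1],
    [0,0,-0.005,0,0,0,-1],
    [0,0,-0.005,0,0,0,-1],
    [0,0,0,0,0,0,-1]
  ]
}}

```text
t: 18.1
tcp_pos: [0.5222, 0.1534, 0.1845]
tool_rot: [0.829, 0.56, 0.001, 0.001]
force: [0.3, 0.4, -1.7]
finger_gap: 0.282
gripper_force: 59.5
```

Call:
{"name": "drive_tool", "arguments": {
  "plan": [
    [0,0,-0.035,0,0,0,-1],
    [0,0,-0.035,0,0,0,-1],
    [-0.034,0.008,0,0,0,0,-1],
    [-0.04,0.0095,0,0,0,0,-1],
    [-0.04,0.0095,0,0,0,0,-1],
    [-0.04,0.0095,0,0,0,0,-1],
    [-0.04,0.0095,0,0,0,0,-1],
    [-0.04,0.0095,0,0,0,0,-1],
    [-0.035,0.0085,0,0,0,0,-1],
    [0,0,0,0,0,0,-1]
  ]
}}

```text
t: 19.1
tcp_pos: [0.4802, -0.1245, 0.2538]
tool_rot: [0.83, 0.557, -0.001, 0.002]
force: [0.7, 0.4, -3.0]
finger_gap: 0.283
gripper_force: 59.9
```

Call:
{"name": "drive_tool", "arguments": {
  "plan": [
    [0,0,0,0,0,0,-1],
    [0,0,0,0,0,0,-1]
  ]
}}

```text
t: 19.3
tcp_pos: [0.4799, -0.119, 0.2534]
tool_rot: [0.829, 0.56, -0.0, -0.0]
force: [-0.1, -0.1, -3.2]
finger_gap: 0.289
gripper_force: 59.9
```

Run:
```python
from h import *
s=manip.sense();M=R.from_quat(s['tool_rot']).as_matrix();print(s['t'],s['tcp_pos'],M[:,2].round(3),s['force'])
d=snap('wrist','w8');T=(cloud(d)-s['tcp_pos'])@M
for lo,hi in((-.012,.0),(-.04,-.025)):
    k=(T[...,2]>lo)&(T[...,2]<hi)&(abs(T[...,1])<.012)&(T[...,0]>-.03)&(T[...,0]<.08);q=T[k]
    print(len(q),np.median(q,0) if len(q) else 0)
P=cloud(d);k=(abs(P[...,0]-.5)<.08)&(abs(P[...,1]+.09)<.06)&(P[...,2]<.1);print('desk',np.percentile(P[k][:,2],[1,50,99]))
```

```text
19.3 [ 0.47986487 -0.11899102  0.25339095] [-0.001  0.    -1.   ] [-0.08111626 -0.10975666 -3.22278506]
2661 [-0.00122252 -0.00071683 -0.00065358]
2329 [ 0.0524404   0.00040698 -0.02708389]
desk [-0.00268556 -0.00084493  0.00098707]
```

View pics/w8.png

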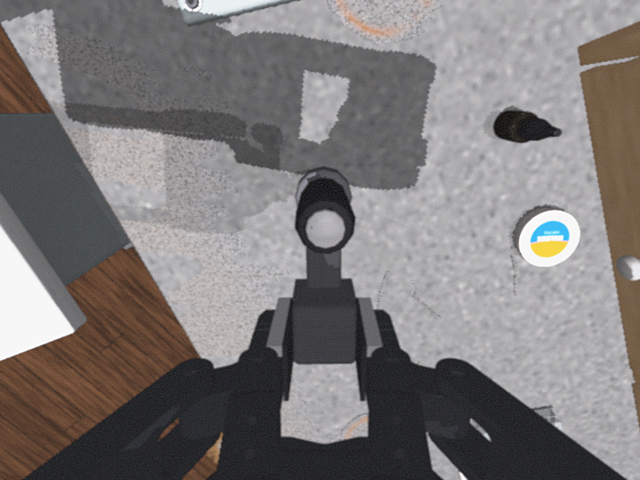

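The view shows the crank held upright, hub at (325,320) and grip top at (326,228), over clear desk. The bottle and tin are well to the right, so I can lower it here.

Call:
{"name": "drive_tool", "arguments": {
  "plan": [
    [0,0,0.04,0,0,0,-1],
    [0,0,0.05,0,0,0,-1],
    [0,0,0.05,0,0,0,-1],
    [0,0,0.05,0,0,0,-1],
    [0,0,0.02,0,0,0,-1],
    [0,0,0.008,0,0,0,-1],
    [0,0,0.003,0,0,0,-1],
    [0,0,0.001,0,0,0,-1],
    [0,0,0,0,0,0,-1]
  ]
}}

```text
t: 20.25
tcp_pos: [0.4813, -0.1198, 0.0328]
tool_rot: [0.829, 0.56, 0.001, 0.001]
force: [-0.0, -0.3, -2.7]
finger_gap: 0.288
gripper_force: 59.9
```

Call:
{"name": "drive_tool", "arguments": {
  "plan": [
    [0,0,0.002,0,0,0,-1],
    [0,0,0.001,0,0,0,-1],
    [0,0,0.001,0,0,0,-1],
    [0,0,0,0,0,0,-1]
  ]
}}

```text
t: 20.65
tcp_pos: [0.481, -0.1206, 0.0294]
tool_rot: [0.829, 0.56, 0.001, 0.002]
force: [-3.1, -3.4, 9.3]
finger_gap: 0.285
gripper_force: 61.6
```

Contact with the desk. I'll release and rise.

Call:
{"name": "drive_tool", "arguments": {
  "plan": [
    [0,0,-0.0005,0,0,0,-0.2],
    [0,0,0,0,0,0,0.3],
    [0,0,0,0,0,0,0.5],
    [0,0,0,0,0,0,0.5],
    [0,0,-0.03,0,0,0,0.5],
    [0,0,-0.05,0,0,0,0.5],
    [0,0,-0.05,0,0,0,0.5],
    [0,0,-0.05,0,0,0,0.5],
    [0,0,0,0,0,0,0.5],
    [0,0,0,0,0,0,0.5]
  ]
}}

```text
t: 21.65
tcp_pos: [0.4807, -0.1197, 0.2092]
tool_rot: [0.829, 0.56, 0.001, 0.001]
force: [0.3, 0.7, -0.4]
finger_gap: 0.75
gripper_force: 0.0
```

Run:
```python
from h import *
s=manip.sense();print(s['t'],s['tcp_pos'],s['force'])
o=crank(snap('wrist','w9'),0,(.49,-.1));print(o)
P=cloud(snap('side','side3'))
I=cv2.imread('pics/side3.png')[170:370,240:440];cv2.imwrite('pics/fin.png',cv2.resize(I,(600,600),interpolation=cv2.INTER_CUBIC))
for n in('side','scene'):
    d=snap(n);P=cloud(d);k=(P[...,2]>.146)&(P[...,2]<.165)&(np.hypot(P[...,0]-.52,P[...,1]-.152)<.02);print(n,'screw top',np.nanmax(P[k][:,2]) if k.any() else None)
```

```text
21.65 [ 0.48070836 -0.11967227  0.2091897 ] [ 0.31439233  0.71967356 -0.37059054]
[(((480.85845947265625, -122.38923645019531), (26.014522552490234, 24.78265380859375), 68.07475280761719), np.float64(0.0295), 867), (((500.2210693359375, -74.07392883300781), (16.094196319580078, 15.42694091796875), 67.7588882446289), np.float64(0.0578), 396)]
side screw top 0.14963567409337475
scene screw top 0.15566875519899182
```

View pics/fin.png

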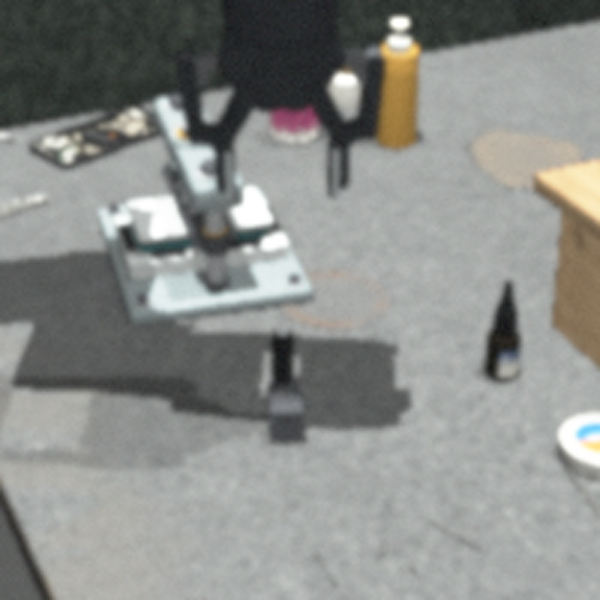

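The crop shows the crank standing upright at (287,400), with the press and phone, and the bottle and tin, where they were. The hub top reads 0.0295 m, so the crank stands flat.

```bash
python3 -c "
from station import manip
print(manip.sign_off())"
```

```text
the job is handed in; nothing more can be done
None
```

I clamped the phone to an estimated 190–220 N, judged from the crank force and about a quarter turn past touch. I then took the crank off and stood it upright on the free desk, its hub about 0.28 m from the screw axis, and handed the job in at about 22 s; no verdict came back.

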